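# Slide the drip tray home under the solder pot by feel

## Robot

A 6-joint arm with a two-finger parallel gripper is mounted at the origin on a cart in front of the work surface, level with it; the furniture and walls round the work are solid. World frame = base frame: x ahead of the robot, y to its left, z up, the work surface at z = 0. Lengths are in m, angles in rad, forces in N, time in s.
With the tool pointing down it reaches from about 0.35 to 0.925 m from the base axis. Payload 6.4 kg.
Tool frame: the origin (TCP) lies at the centre of the arm's flange, where the gripper is bolted on; the fingertips stand 199 mm ahead of it and the grasp point (between the pads) lies 180 mm ahead of it; z points along the fingers, y is the direction in which the jaws open and shut (so a half turn about z gives the same grasp; the last joint's range is limited). The gripper opens to 94 mm and grips with 3 to 60 N. Pads are 16 mm wide; open, the fingers measure 119 mm over their backs; the gripper's body (75 mm by 177 mm) begins 78 mm behind the grasp point.
Start: joints at [1.172, 0.245, 1.558, -0, 1.339, -0.174], TCP at [0.145, 0.634, 0.405] pointing down, gripper open.
Joint ranges: [-3.13, 3.13], [-1.02, 2.26], [0.13, 2.54], [-0.95, 4.09], [0.21, 2.88], [-2.74, 2.74]. Speed limits (rad/s): [2.57, 2.57, 3.14, 3.14, 3.14, 3.14].

## Interface

Orientations are given as a unit quaternion [x, y, z, w].
In Python, from workcell import bot, hand, cams, spotter gives the robot as it stands. Calls block until the motion is done:
- bot.reach(position, orientation): joint-space move of the TCP to a pose.
- bot.movel(position, ori=None, speed=0.15): straight line of the TCP; ori=None keeps the orientation; speed is the mean speed in m/s.
- bot.move_joints(angles): joint-space move.
- hand.gripper_open() and hand.grasp(grip_force=None): open the fingers fully, or close them until they stop; grip_force is the grip in N (None keeps the last).
- bot.dwell(seconds).
- bot.solve_ik(position, orientation): joint angles nearest the present ones, or None.
- bot.observe(): the state.
- cams.capture(name): name is "side" or "top"; returns a dict with "pixels" (384x512x3 uint8, blue, green, red), "fx", "fy", "cx", "cy" (pixels), "rvec" (rotation vector, rad) and "tvec" (3), from world to camera coordinates, as OpenCV has them. Camera axes: x right, y down, z forward; pixel columns grow to the right and rows downward; lengths in m; the calibration is good to about 2 mm. A picture is of the moment at which its call begins. There is no depth.
A pose or a line that the arm cannot do raises bot.PlanningError and nothing moves.
- bot.finish_job(): hands the job in, once; it reports no verdict.
Trained networks look in the newest picture that a camera, given by its name, has taken for a name from the list of things; names that differ only in an ending like _2 or _b are one class to them, and where a whole thing is asked for, a point or a joint stands for the part that bears it (a point fixed in the world has none). Each returns a list of dicts, best first, with "confidence" (0 to 1); they miss things now and then, are a little off and sometimes report something else, mostly with a low value. They report only what shows in the picture. A call takes as long as a camera call.
- spotter.spot_in(label, camera): "position" ([column, row] in pixels, amid what is visible of it).
- spotter.silhouettes(label, camera): "mask" (384x512 bool, what is visible of it) and "position" ([column, row] in pixels, amid what is visible of it).
- spotter.spot_point(label, camera): "position" ([column, row] in pixels: a listed point, or the origin of a listed thing).
The state is a dict: "time": time; "joints": joint angles; "joint_vel": joint speeds; "joint_efforts": joint torques, N m; "tcp_pos": TCP position; "orientation": TCP orientation; "contact_force": force on the tool from outside, world axes, zero at the start; "ft_torque": the same for the moment, N m; "gripper_width": opening from 0.0 (shut) to 1.0 (fully open).
Only numpy, scipy, OpenCV 4.12 (cv2) and the standard library are available. Lean on these libraries where they do the work, as an engineer would, in place of code of your own. Each camera call takes 0.05 s, during which the arm holds its last target.

## Task

Pick up the loose drip tray by its tab and slide it, nose first, into the slot at the front of the small solder pot until it bears on the stop hidden inside. The rails in the slot sit a little off and askew, so let the side walls line the tray up instead of forcing it (keep every push below 20 N). Seat it against the stop with a steady push of about 12 N for half a second, then let go, so that it stays there, and leave everything else where it is.

Things in the scene. Friction and masses are not known exactly. Their poses are not given: they have to be found in the camera images.
- tray: drip tray: open bright steel pan 90 long (x) x 84 wide (y) x 18 high, front plate 26 high, 110 to 225 g. Origin: centre of the underside; +x points to the nose (at x = +45, its corners cut off by 5 to 7 mm), which enters the slot first; z up. It lies upright and loose on the mat, to the right of the solder pot.
- tab (a point): the place to grip on the tray's black upright tab: tray x = -66, y = 0, z = 33 mm; axes as the tray's. The tab stands on the centreline in front of the front plate, from x = -45 to -81, is 10 thick (y) and 46 high above the underside: grip it from above, across y.
- station: small cold bench solder pot, fixed: grey box 120 deep (x) x 136 wide (y) x 64 high, round steel rim on top (to 70 high). Origin: centre of its underside; the front face with the slot, at x = -60, looks towards the robot; +x points into the slot, z up.
- slot_mouth (a point): middle of the slot's lower edge in the front face (station x = -60, y = 0, z = 4 mm); axes as the station's. The slot is 104 wide, from z = 4 (floor) to 38 (roof). Inside, two rigid steel rails, 31 high, start about 110 apart, close in over the first 32 mm, then run 87 apart. Their centreline lies up to 5 mm to either side and up to 0.03 rad askew about z: hidden, to be felt.
- stop: the end stop's fixed mount, hidden in the slot; its origin marks the stop's mean place (station x = 23, y = 0, z = 4 mm), axes as the station's. The rigid stop itself was locked up to 6 mm nearer or farther: feel for it. A feeler on it (0.1 to 0.2 N, can be ignored) stands 3.5 mm proud and must stay pressed. The tray home has its front plate 1 to 13 mm proud of the front face.
- tape: roll of black tape 59 across, 19 high, lying loose to the right of the solder pot; origin centre of underside; leave it alone
- driver: red screwdriver 156 long, 11 thick, lying loose to the left; origin under its middle; leave it alone
- clip: black crocodile clip 56 long, 12 thick, lying loose to the left; origin under its middle; leave it alone

How it is judged:
By the outcome, as a careful person would: the job done as asked, in the order asked, and still so for the second after the job is handed in, with the robot touching nothing.
It also fails if it takes over 66 s, if anything falls off the work surface, if the arm or the gripper's body presses on something with over 40 N, if the wrist force passes 120 N, or if a joint passes its speed limit or range.

## Working session

There is one attempt and no reset: what is moved stays moved. The work goes in short steps, each a Python script; the robot and the scene stay as the last script left them, time stands still between calls to the robot, and variables do not carry over. Pictures are saved under pics/ and viewed, and the job is handed in when it is done.

```bash
ls; mkdir -p pics; python3 - <<'E'
from workcell import bot, hand, cams, spotter
import cv2,numpy as np
o=bot.observe();print({k:np.round(v,3) for k,v in o.items()})
for c in ("side","top"):
    d=cams.capture(c);cv2.imwrite(f"pics/{c}0.png",d["pixels"]);print(c,{k:np.round(d[k],3) for k in d if k!="pixels"})
    for l in("tab","slot_mouth","tray","station","tape","driver","clip","stop"):
        print(l,[(np.round(r["position"],1),round(r["confidence"],2)) for r in spotter.spot_point(l,c)][:3])
E
```

```text
pics
{'time': np.float64(0.0), 'joints': array([ 1.172,  0.246,  1.559, -0.   ,  1.339, -0.174]), 'joint_vel': array([ 0.001,  0.001,  0.001, -0.001, -0.002, -0.001]), 'joint_efforts': array([-2.0000e-03, -4.1583e+01, -3.1460e+01,  6.8000e-02,  3.3000e-02,
       -0.0000e+00]), 'tcp_pos': array([0.145, 0.633, 0.404]), 'orientation': array([ 0.112,  0.994, -0.001, -0.   ]), 'contact_force': array([-0.34 ,  0.092, -0.08 ]), 'ft_torque': array([ 0.014,  0.071, -0.007]), 'gripper_width': np.float64(1.002)}
side {'fx': np.float64(364.527), 'fy': np.float64(364.527), 'cx': np.float64(252.637), 'cy': np.float64(193.974), 'rvec': array([ 0.562, -2.641,  1.228]), 'tvec': array([0.533, 0.152, 0.877])}
tab [(array([315.7, 157.5]), 0.59)]
slot_mouth [(array([247.7, 206.1]), 0.55)]
tray [(array([296.2, 160.5]), 0.67)]
station [(array([234. , 203.9]), 0.9), (array([315.6, 160.1]), 0.33)]
tape [(array([264.5, 153.9]), 0.54)]
driver [(array([220.8, 277.5]), 0.67)]
clip [(array([191.8, 300.7]), 0.63)]
stop []
top {'fx': np.float64(352.54), 'fy': np.float64(352.54), 'cx': np.float64(253.551), 'cy': np.float64(191.041), 'rvec': array([ 2.113, -2.091,  0.231]), 'tvec': array([0.055, 0.547, 0.833])}
tab [(array([362.8, 229.2]), 0.97)]
slot_mouth [(array([253.6, 190.1]), 0.93)]
tray [(array([351.4, 206.6]), 0.81)]
station [(array([259.4, 168.6]), 0.84)]
tape [(array([351.9, 163.7]), 0.74)]
driver [(array([166. , 202.3]), 0.68)]
clip [(array([136.4, 191.3]), 0.44)]
stop [(array([352. , 204.7]), 0.48)]
```

View pics/top0.png

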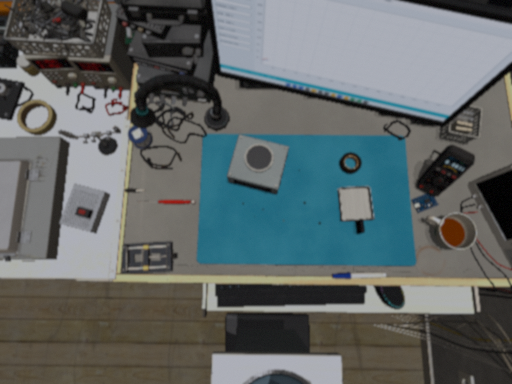

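View pics/side0.png

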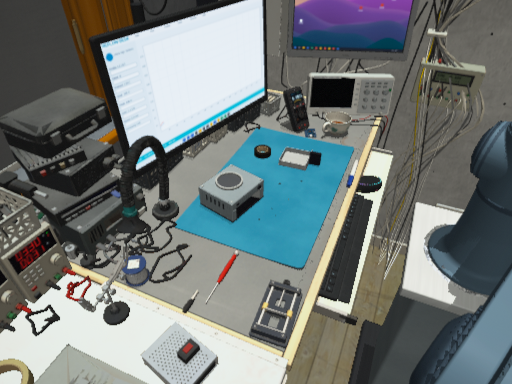

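```bash
cat > h.py <<'E'
import cv2,numpy as np
from scipy.spatial.transform import Rotation as R
def cam(d):
    K=np.array([[d["fx"],0,d["cx"]],[0,d["fy"],d["cy"]],[0,0,1]]);Rm=cv2.Rodrigues(np.array(d["rvec"],float))[0];t=np.array(d["tvec"],float).reshape(3)
    return K,Rm,t
def topix(d,P):
    K,Rm,t=cam(d);P=np.atleast_2d(P);q=(P@Rm.T+t)@K.T;return q[:,:2]/q[:,2:]
def toplane(d,uv,z):
    K,Rm,t=cam(d);uv=np.atleast_2d(uv);r=np.c_[uv,np.ones(len(uv))]@np.linalg.inv(K).T@Rm;c=-Rm.T@t
    return c+r*((z-c[2])/r[:,2])[:,None]
E
python3 - <<'E'
from workcell import bot, hand, cams, spotter
from h import *
for c in ("top","side"):
    d=cams.capture(c); K,Rm,t=cam(d);print("campos",-Rm.T@t)
    for l,z in(("tab",.033),("slot_mouth",.004),("tray",0),("station",0),("tape",0),("driver",0),("clip",0)):
        r=spotter.spot_point(l,c)
        if r:print(c,l,np.round(toplane(d,r[0]["position"],z),4),round(r[0]["confidence"],2))
    for l in("tray","tab","station"):
        for m in spotter.silhouettes(l,c)[:1]:
            M=m["mask"];print(l,M.sum(),m["confidence"])
            im=d["pixels"].copy();cs,_=cv2.findContours(M.astype(np.uint8),0,1)
            cv2.imwrite(f"pics/m_{c}_{l}.png",M.astype(np.uint8)*255)
    im=d["pixels"]
    y0,x0=(130,310) if c=="top" else (120,230)
    cv2.imwrite(f"pics/crop_{c}.png",cv2.resize(im[y0:y0+130,x0:x0+130],None,fx=4.5,fy=4.5,interpolation=cv2.INTER_CUBIC))
E
```

```text
campos [0.34926666 0.05638764 0.93327817]
top tab [[ 0.4565 -0.2134  0.033 ]] 0.74
top slot_mouth [[0.5697 0.0659 0.004 ]] 0.55
top tray [[ 0.5295 -0.2094  0.    ]] 0.97
top station [[0.6286 0.0468 0.    ]] 0.89
top tape [[ 0.6396 -0.2107  0.    ]] 0.5
top driver [[0.5321 0.3036 0.    ]] 0.49
top clip [[0.5607 0.3788 0.    ]] 0.64
tray 1300 0.69
tab 1227 0.8
station 77 0.74
campos [0.25475314 0.74031008 0.68067048]
side tab [[ 0.4598 -0.2039  0.033 ]] 0.8
side slot_mouth [[0.5733 0.0496 0.004 ]] 0.65
side tray [[ 0.5205 -0.2065  0.    ]] 0.77
side station [[ 0.6248  0.063  -0.    ]] 0.96
side tape [[ 0.6364 -0.2036  0.    ]] 0.77
side driver [[0.5278 0.3064 0.    ]] 0.76
side clip [[0.5633 0.3804 0.    ]] 0.67
tray 695 0.73
tab 673 0.67
station 2423 0.98
```

```bash
cat > fit.py <<'E'
from workcell import bot, hand, cams, spotter
from h import *
from scipy.optimize import minimize
import pickle
def box(x0,x1,y0,y1,z0,z1): return np.array([[x,y,z] for x in(x0,x1) for y in(y0,y1) for z in(z0,z1)])
a=np.linspace(0,2*np.pi,24)
ST=[box(-.06,.06,-.068,.068,0,.064)]
TR=[np.r_[box(-.043,.039,-.042,.042,0,.018),box(.039,.045,-.036,.036,0,.018)],box(-.046,-.043,-.042,.042,0,.026),box(-.081,-.045,-.005,.005,.0,.046)]
def W(P,p):
    c,s=np.cos(p[2]),np.sin(p[2]);return np.c_[c*P[:,0]-s*P[:,1]+p[0],s*P[:,0]+c*P[:,1]+p[1],P[:,2]]
S=4
def ren(d,parts,p,off,shape):
    im=np.zeros(shape,np.uint8)
    for P in parts:
        uv=(topix(d,W(P,p))-off+.5)*S
        cv2.fillConvexPoly(im,cv2.convexHull(np.round(uv*16).astype(np.int32)),1,shift=4)
    return im
def fit(data,parts,p0):
    pr=[]
    for d,M in data:
        ys,xs=np.nonzero(M);off=np.array([xs.min()-15,ys.min()-15]);e=[xs.max()+15,ys.max()+15]
        m=cv2.resize(M[off[1]:e[1],off[0]:e[0]].astype(np.uint8),None,fx=S,fy=S,interpolation=0);pr.append((d,m,off))
    def cost(q):
        p=q*[.01,.01,.1];t=0
        for d,m,off in pr:
            r=ren(d,parts,p,off,m.shape);t+=1-(r&m).sum()/max(1,(r|m).sum())
        return t
    best=None
    for dy in(-.3,-.1,0,.1,.3):
        q0=np.array(p0)/[.01,.01,.1]+[0,0,dy/.1]
        r=minimize(cost,q0,method="Nelder-Mead",options=dict(initial_simplex=q0+np.array([[0,0,0],[.7,0,0],[0,.7,0],[0,0,1.]])))
        if best is None or r.fun<best.fun:best=r
    return best.x*[.01,.01,.1],best.fun
E
python3 - <<'E'
from fit import *
D={};ms={}
for c in("top","side"):
    D[c]=cams.capture(c)
    for l in("tray","station"):
        for k in range(3):
            r=spotter.silhouettes(l,c)
            if not r: continue
            print(c,l,[(x["mask"].sum(),round(x["confidence"],2),np.round(x["position"])) for x in r])
            ms.setdefault((c,l),[]).append(r[0])
pickle.dump((D,ms),open("d.pkl","wb"))
E
```

```text
top tray [(np.int64(1231), 0.92, array([356., 204.]))]
top tray [(np.int64(1231), 0.92, array([356., 204.]))]
top tray [(np.int64(1231), 0.92, array([356., 204.]))]
top station [(np.int64(2623), 0.71, array([257., 164.])), (np.int64(1230), 0.67, array([357., 204.]))]
top station [(np.int64(2623), 0.71, array([257., 164.])), (np.int64(1230), 0.67, array([357., 204.]))]
top station [(np.int64(2623), 0.71, array([257., 164.])), (np.int64(1230), 0.67, array([357., 204.]))]
side tray [(np.int64(593), 0.83, array([299., 158.]))]
side tray [(np.int64(593), 0.83, array([299., 158.]))]
side tray [(np.int64(593), 0.83, array([299., 158.]))]
side station [(np.int64(2408), 0.62, array([229., 193.]))]
side station [(np.int64(2408), 0.62, array([229., 193.]))]
side station [(np.int64(2408), 0.62, array([229., 193.]))]
```

```bash
python3 - <<'E'
from fit import *
D,ms=pickle.load(open("d.pkl","rb"))
out={}
for l,parts,p0 in(("station",ST,(.625,.055,-.25)),("tray",TR,(.525,-.208,.05))):
    for cs in(("top",),("side",),("top","side")):
        p,f=fit([(D[c],ms[c,l][0]["mask"]) for c in cs],parts,p0);print(l,cs,np.round(p,4),round(f,3))
        out[l]=(p,parts) if cs!=("side",) else out[l]
EDG=lambda c:[(0,1),(0,2),(0,4),(3,1),(3,2),(3,7),(5,1),(5,4),(5,7),(6,2),(6,4),(6,7)]
for c,(x0,y0,w,h) in dict(top=(220,125,165,125),side=(190,135,140,95)).items():
    k=4.7;im=cv2.resize(D[c]["pixels"][y0:y0+h,x0:x0+w],None,fx=k,fy=k,interpolation=cv2.INTER_CUBIC)
    cv2.imwrite(f"pics/raw_{c}.png",im);im=im.copy()
    for l,(p,parts) in out.items():
        for P in ([box(-.045,.045,-.042,.042,0,.018)]+parts[1:] if l=="tray" else parts+[box(-.06,-.0599,-.052,.052,.004,.038)]):
            uv=((topix(D[c],W(P,p))-[x0,y0]+.5)*k).astype(int)
            for a,b in EDG(0):cv2.line(im,tuple(map(int,uv[a])),tuple(map(int,uv[b])),(0,0,255),1)
    cv2.imwrite(f"pics/ov_{c}.png",im)
E
```

```text
station ('top',) [ 0.6255  0.0507 -0.2531] 0.031
station ('side',) [ 0.6271  0.0489 -0.2313] 0.04
station ('top', 'side') [ 0.6258  0.0502 -0.2569] 0.076
tray ('top',) [ 0.5277 -0.2095  0.0565] 0.054
tray ('side',) [ 0.5281 -0.217  -0.013 ] 0.161
tray ('top', 'side') [ 0.528  -0.2102  0.052 ] 0.239
```

View pics/ov_top.png

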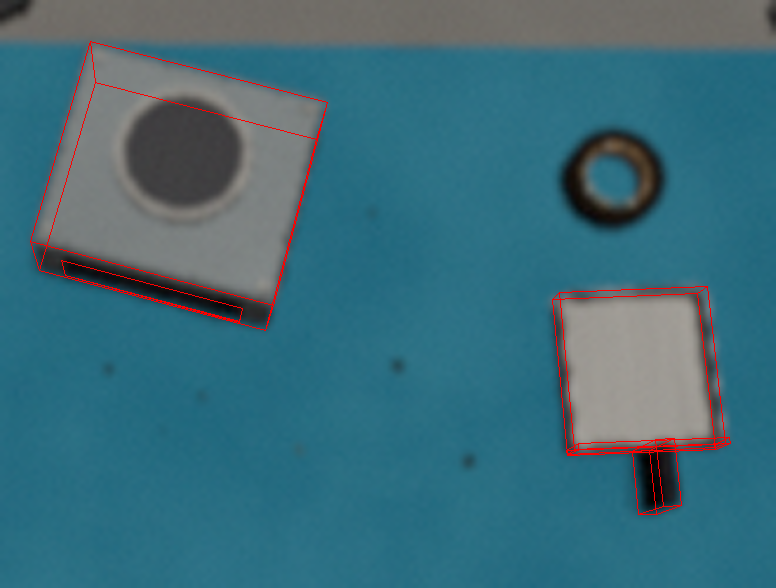

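View pics/ov_side.png

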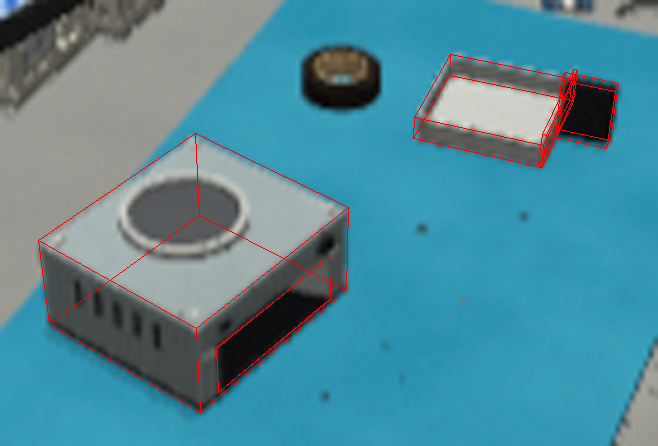

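The overlays match both pictures: station at about (.626, .050), yaw −.255, and tray at (.528, −.210), yaw .054. The slot and tab edges line up too. Next: grasp the tab.

```bash
cat >> h.py <<'E'
def q(yaw): return [float(np.cos(yaw/2)),float(np.sin(yaw/2)),0.,0.]
SP=np.array([.6258,.0503,-.255])   # station
TP=np.array([.5278,-.2097,.054])
E
python3 - <<'E'
from workcell import bot, hand, cams, spotter
from h import *
print(bot.observe()["time"])
g=TP[:2]-.066*np.array([np.cos(TP[2]),np.sin(TP[2])]);print(g)
for f in(0,np.pi):
    print(bot.solve_ik([*g,.213],q(TP[2]+f)))
    print(bot.solve_ik([.5,.08,.217],q(SP[2]+f)))
f=np.pi
bot.reach([*g,.30],q(TP[2]+f))
o=bot.observe();print(o["time"],o["tcp_pos"],o["contact_force"])
for c in("top","side"):
    d=cams.capture(c);x0,y0,w,h=(290,150,140,105) if c=="top" else (230,90,140,105)
    cv2.imwrite(f"pics/pre_{c}.png",cv2.resize(d["pixels"][y0:y0+h,x0:x0+w],None,fx=5,fy=5,interpolation=cv2.INTER_CUBIC))
E
```

```text
2.7
[ 0.4618962  -0.21326227]
[-6.55723246e-01  1.88629348e-01  2.02033307e+00 -4.44089210e-16
  9.32630237e-01  8.61073080e-01]
[-6.55910725e-02  1.75847980e-01  2.02588577e+00 -4.44089210e-16
  9.39858904e-01  1.76020525e+00]
[-6.55723246e-01  1.88629348e-01  2.02033307e+00 -4.44089210e-16
  9.32630237e-01 -2.28051957e+00]
[-6.55910725e-02  1.75847980e-01  2.02588577e+00 -4.44089210e-16
  9.39858904e-01 -1.38138740e+00]
5.8833 [ 0.46213004 -0.21285464  0.30005382] [-0.15796615  0.61755332  0.46837018]
```

View pics/pre_top.png

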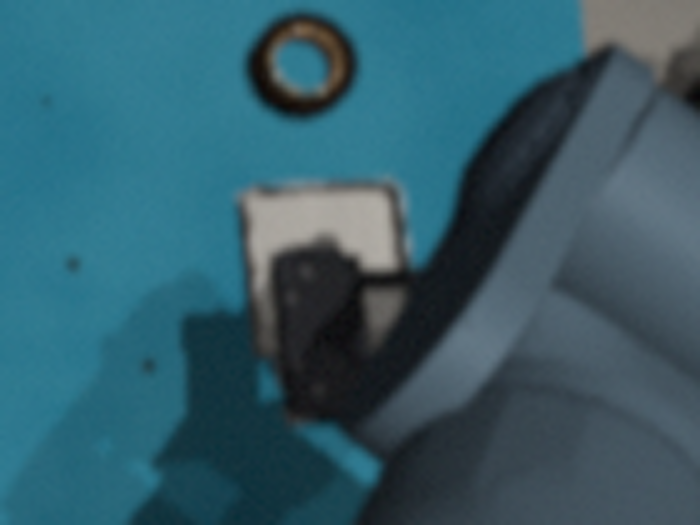

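View pics/pre_side.png

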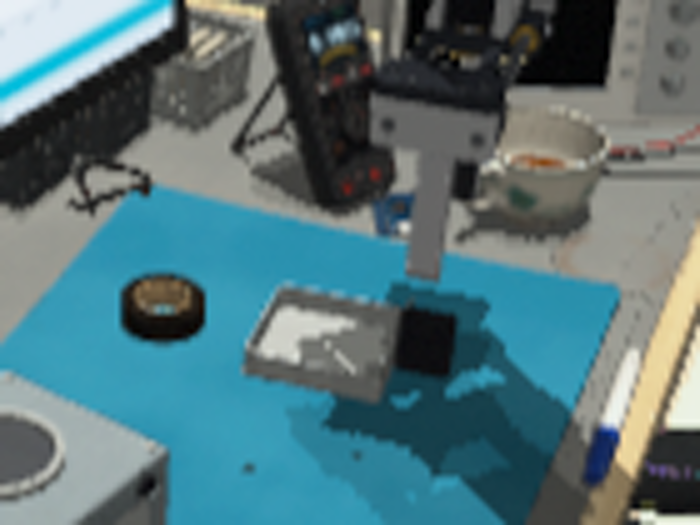

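The fingers hang over the tab in both views. Descend, grip and lift.

```bash
python3 - <<'E'
from workcell import bot, hand, cams, spotter
from fit import *
def st(n):
    o=bot.observe();print(n,round(o["time"],2),np.round(o["tcp_pos"],4),"F",np.round(o["contact_force"],2),"M",np.round(o["ft_torque"],3),round(o["gripper_width"],3))
    return o
g=TP[:2]-.066*np.array([np.cos(TP[2]),np.sin(TP[2])])
bot.movel([*g,.213],q(TP[2]+np.pi),speed=.12);st("down")
hand.grasp(45);st("grip")
p=bot.observe()["tcp_pos"]
bot.movel([g[0],g[1],.225],speed=.06);bot.dwell(.2);st("lift")
ms=[]
D={}
for c in("top","side"):
    d=D[c]=cams.capture(c);r=spotter.silhouettes("tray",c);print([(x["mask"].sum(),x["confidence"]) for x in r])
    x0,y0,w,h=(290,150,140,105) if c=="top" else (230,90,140,105)
    cv2.imwrite(f"pics/lift_{c}.png",cv2.resize(d["pixels"][y0:y0+h,x0:x0+w],None,fx=5,fy=5,interpolation=cv2.INTER_CUBIC))
E
```

```text
down 6.86 [ 0.4622 -0.2135  0.2136] F [-0.08  0.4   0.06] M [ 0.01   0.021 -0.056] 1.0
grip 8.11 [ 0.4619 -0.2133  0.213 ] F [-0.01  0.01 -0.65] M [0.065 0.023 0.042] 0.101
lift 8.66 [ 0.4618 -0.2132  0.2248] F [ 0.21 -0.37 -1.  ] M [-0.04  -0.003 -0.034] 0.103
[(np.int64(684), 0.85)]
[(np.int64(594), 0.75)]
```

View pics/lift_side.png

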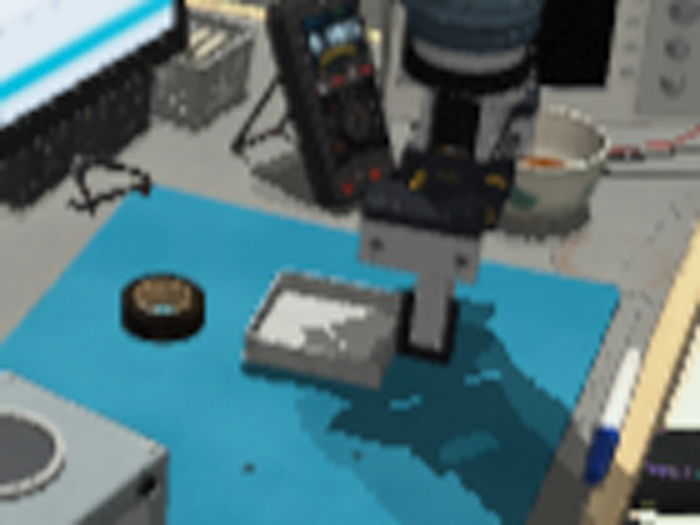

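View pics/lift_top.png

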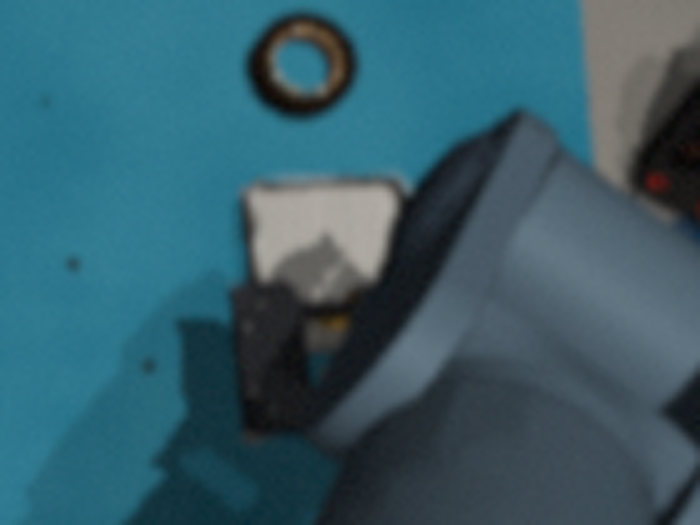

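```bash
cat >> h.py <<'E'
def S2W(x,y):
    c,s=np.cos(SP[2]),np.sin(SP[2]);return np.array([SP[0]+c*x-s*y,SP[1]+s*x+c*y])
def W2S(v):
    c,s=np.cos(SP[2]),np.sin(SP[2]);return np.array([c*v[0]+s*v[1],-s*v[0]+c*v[1]])
E
python3 - <<'E'
from workcell import bot, hand, cams, spotter
from fit import *
def st(n):
    o=bot.observe();print(n,round(o["time"],2),np.round(o["tcp_pos"],4),"F",np.round(o["contact_force"],2),"M",np.round(o["ft_torque"],3),round(o["gripper_width"],3))
    return o
a=S2W(-.183,0);print(a)
bot.movel([*a,.235],q(SP[2]+np.pi),speed=.16)
bot.movel([*a,.2195],speed=.06);bot.dwell(.3)
for i in range(4):st("pre");bot.dwell(.05)
D={}
for c in("top","side"):
    d=D[c]=cams.capture(c)
    x0,y0,w,h=(200,120,140,105) if c=="top" else (190,140,140,105)
    k=5;im=cv2.resize(d["pixels"][y0:y0+h,x0:x0+w],None,fx=k,fy=k,interpolation=cv2.INTER_CUBIC)
    cv2.imwrite(f"pics/ins_{c}.png",im)
    p=[*S2W(-.117,0),SP[2]]
    for P,pp,dz in((ST[0],SP,0),(box(-.045,.045,-.042,.042,0,.018),p,.0065),(TR[2],p,.0065),(box(-.06,-.0599,-.052,.052,.004,.038),SP,0)):
        Q=W(P,pp);Q[:,2]+=dz;uv=((topix(d,Q)-[x0,y0]+.5)*k).astype(int)
        for e,b in[(0,1),(0,2),(0,4),(3,1),(3,2),(3,7),(5,1),(5,4),(5,7),(6,2),(6,4),(6,7)]:cv2.line(im,tuple(map(int,uv[e])),tuple(map(int,uv[b])),(0,0,255),1)
    cv2.imwrite(f"pics/insov_{c}.png",im)
E
```

```text
[0.44871762 0.09646091]
pre 11.66 [0.4473 0.0969 0.2186] F [-4.84  2.78 -1.33] M [ 0.641  1.391 -0.138] 0.1
pre 11.71 [0.4473 0.097  0.2186] F [-6.36  3.58 -2.16] M [ 0.657  1.366 -0.174] 0.1
pre 11.76 [0.4473 0.097  0.2186] F [-4.87  2.78 -2.43] M [ 0.704  1.406 -0.17 ] 0.095
pre 11.81 [0.4473 0.097  0.2186] F [-5.86  3.04 -1.66] M [ 0.709  1.366 -0.18 ] 0.1
```

View pics/insov_side.png

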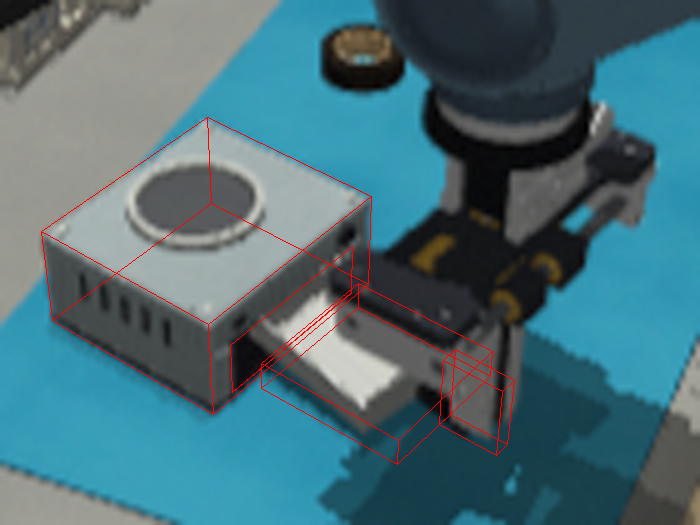

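View pics/insov_top.png

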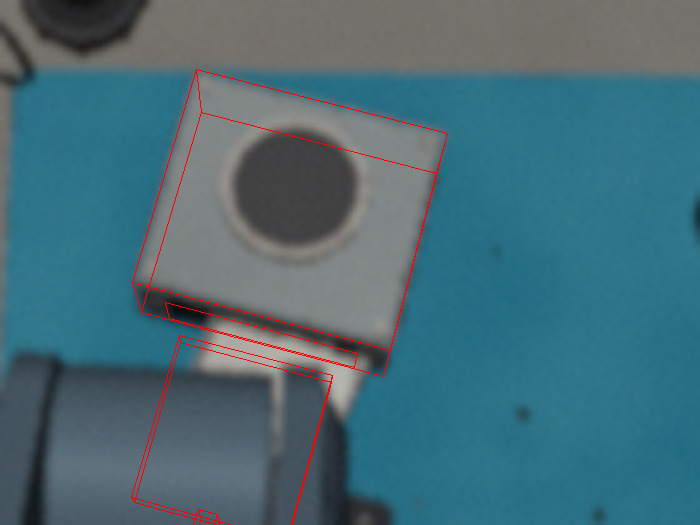

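View pics/ins_side.png

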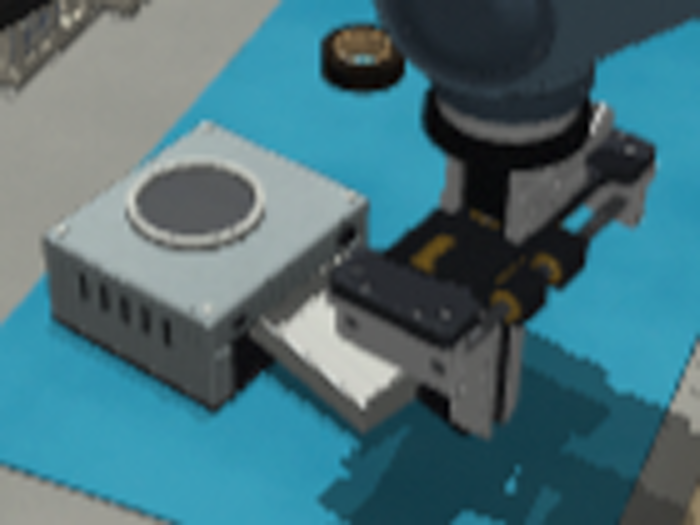

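The tray came out about 12 mm ahead and turned in the grip. On the slanting approach its nose corner brushed the station's front face: my path was too close. I'll back straight out and look before going on.

```bash
python3 - <<'E'
from workcell import bot, hand, cams, spotter
from fit import *
def st(n):
    o=bot.observe();print(n,round(o["time"],2),np.round(o["tcp_pos"],4),np.round(o["orientation"],3),"F",np.round(o["contact_force"],2),"M",np.round(o["ft_torque"],3),round(o["gripper_width"],3))
    return o
print(q(SP[2]+np.pi))
a=S2W(-.245,0)
st("0")
bot.movel([*a,.2195],speed=.1);st("back")
for c in("top","side"):
    d=cams.capture(c);r=spotter.silhouettes("tray",c);print([(x["mask"].sum(),x["confidence"]) for x in r])
    x0,y0,w,h=(180,140,140,105) if c=="top" else (190,140,140,105)
    k=5;im=cv2.resize(d["pixels"][y0:y0+h,x0:x0+w],None,fx=k,fy=k,interpolation=cv2.INTER_CUBIC)
    p=[*S2W(-.179,0),SP[2]]
    for P,pp,dz in((ST[0],SP,0),(box(-.045,.045,-.042,.042,0,.018),p,.0065),(TR[2],p,.0065)):
        Q=W(P,pp);Q[:,2]+=dz;uv=((topix(d,Q)-[x0,y0]+.5)*k).astype(int)
        for e,b in[(0,1),(0,2),(0,4),(3,1),(3,2),(3,7),(5,1),(5,4),(5,7),(6,2),(6,4),(6,7)]:cv2.line(im,tuple(map(int,uv[e])),tuple(map(int,uv[b])),(0,0,255),1)
    cv2.imwrite(f"pics/back_{c}.png",im)
E
```

```text
[0.12715483536111483, 0.9918828801044445, 0.0, 0.0]
0 11.96 [0.4473 0.097  0.2186] [ 0.128  0.992  0.001 -0.003] F [-5.9   3.03 -2.05] M [ 0.697  1.378 -0.138] 0.102
back 12.72 [0.3895 0.112  0.2202] [0.127 0.992 0.    0.001] F [ 0.73  0.34 -0.9 ] M [-0.032  0.07  -0.013] 0.101
[(np.int64(696), 0.77)]
[(np.int64(687), 0.81)]
```

View pics/back_side.png

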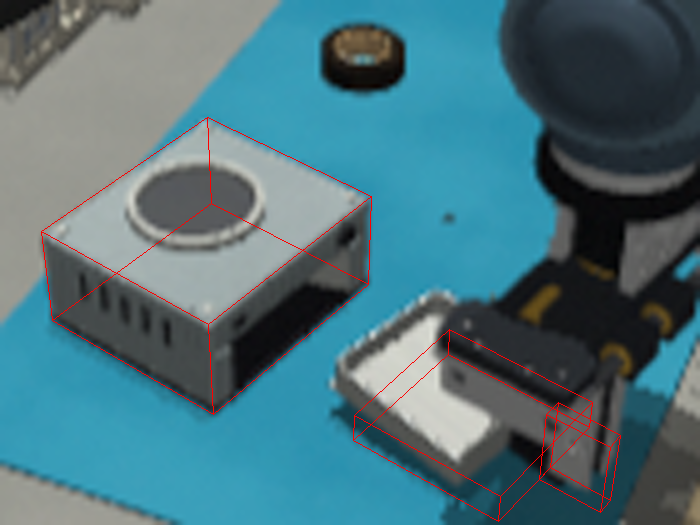

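View pics/back_top.png

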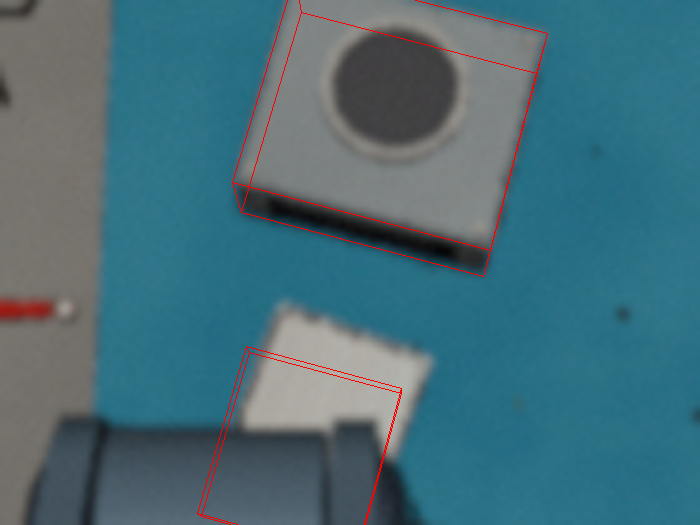

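The tray is yawed clockwise and pitched in the grip. I'll set it down, clear the view, measure again and regrasp.

```bash
python3 - <<'E'
from workcell import bot, hand, cams, spotter
from fit import *
def st(n):
    o=bot.observe();print(n,round(o["time"],2),np.round(o["tcp_pos"],4),"F",np.round(o["contact_force"],2),round(o["gripper_width"],3))
    return o
a=S2W(-.245,0)
for z in(.217,.215,.2135):
    bot.movel([*a,z],speed=.05);o=st(z)
    if o["contact_force"][2]>2.5:break
hand.gripper_open();st("open")
bot.movel([*a,.29],speed=.2)
j=list(bot.observe()["joints"]);print(np.round(j,3));j[0]+=.75;bot.move_joints(j);st("clear")
D={};ms={}
for c in("top","side"):
    D[c]=cams.capture(c)
    for l in("tray","station"):
        r=spotter.silhouettes(l,c);print(c,l,[(x["mask"].sum(),round(x["confidence"],2),np.round(x["position"])) for x in r]);ms[c,l]=r
pickle.dump((D,ms),open("d2.pkl","wb"))
for c,(x0,y0,w,h) in dict(top=(200,125,165,125),side=(190,135,160,115)).items():
    cv2.imwrite(f"pics/raw2_{c}.png",cv2.resize(D[c]["pixels"][y0:y0+h,x0:x0+w],None,fx=4.7,fy=4.7,interpolation=cv2.INTER_CUBIC))
E
```

```text
0.217 13.18 [0.3887 0.1121 0.2167] F [-0.14 -0.3  -1.68] 0.101
0.215 13.43 [0.3886 0.1121 0.2148] F [-0.   -0.1  -1.25] 0.099
0.2135 13.68 [0.3887 0.1121 0.2134] F [ 0.39 -0.66 -1.15] 0.099
open 15.01 [0.3887 0.1121 0.2135] F [ 1.09 -0.    0.32] 1.002
[-1.000e-03 -2.190e-01  2.252e+00 -0.000e+00  1.109e+00 -1.317e+00]
clear 16.68 [0.2082 0.3464 0.289 ] F [ 0.22  0.3  -0.26] 0.999
top tray [(np.int64(1173), 0.65, array([244., 225.]))]
top station []
side tray [(np.int64(1126), 0.75, array([281., 220.]))]
side station [(np.int64(2457), 0.61, array([230., 194.]))]
```

View pics/raw2_side.png

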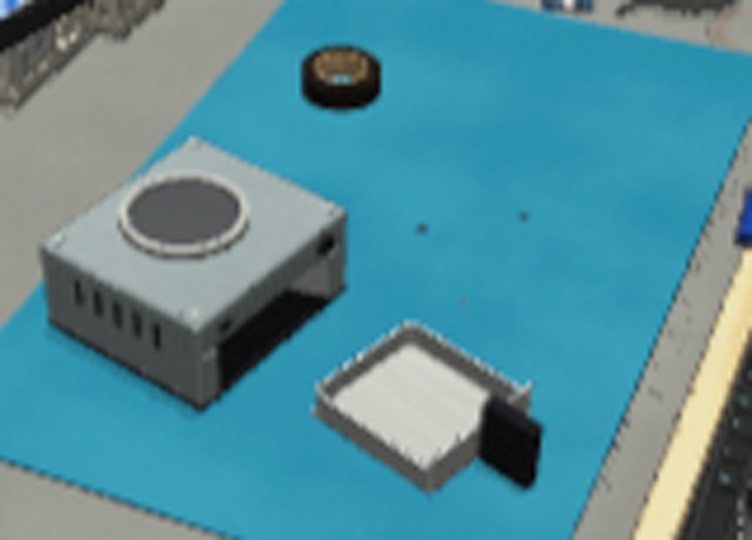

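View pics/raw2_top.png

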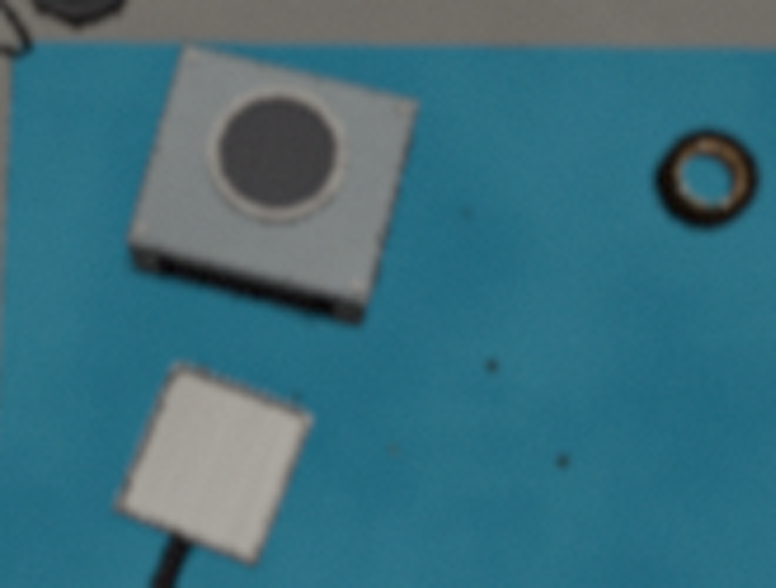

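```bash
python3 - <<'E'
from fit import *
D,ms=pickle.load(open("d2.pkl","rb"))
for cs in(("top",),("side",),("top","side")):
    p,f=fit([(D[c],ms[c,"tray"][0]["mask"]) for c in cs],TR,(.46,.09,-.35));print(cs,np.round(p,4),round(f,3))
    if cs==("top","side"): P0=p
EDG=[(0,1),(0,2),(0,4),(3,1),(3,2),(3,7),(5,1),(5,4),(5,7),(6,2),(6,4),(6,7)]
p=P0
for c,(x0,y0,w,h) in dict(top=(200,180,100,80),side=(240,190,80,60)).items():
    k=7;im=cv2.resize(D[c]["pixels"][y0:y0+h,x0:x0+w],None,fx=k,fy=k,interpolation=cv2.INTER_CUBIC)
    for P in [box(-.045,.045,-.042,.042,0,.018)]+TR[1:]:
        uv=((topix(D[c],W(P,p))-[x0,y0]+.5)*k).astype(int)
        for a,b in EDG:cv2.line(im,tuple(map(int,uv[a])),tuple(map(int,uv[b])),(0,0,255),1)
    cv2.imwrite(f"pics/ov2_{c}.png",im)
E
```

```text
('top',) [ 0.4716  0.0826 -0.3708] 0.062
('side',) [ 0.4741  0.08   -0.365 ] 0.034
('top', 'side') [ 0.4735  0.0813 -0.3684] 0.118
```

View pics/ov2_side.png

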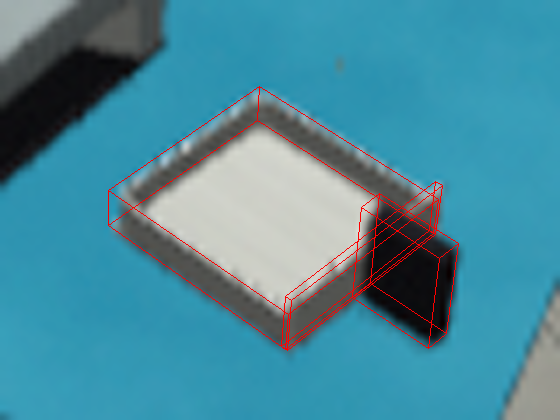

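View pics/ov2_top.png

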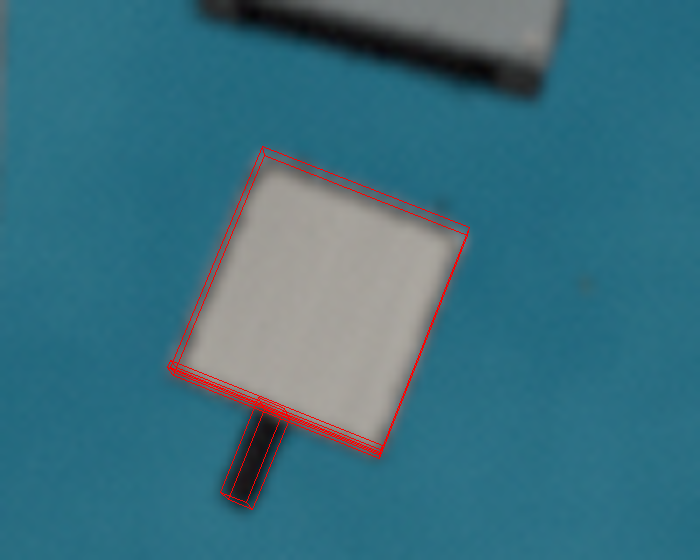

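```bash
python3 - <<'E'
from workcell import bot, hand, cams, spotter
from fit import *
def st(n):
    o=bot.observe();print(n,round(o["time"],2),np.round(o["tcp_pos"],4),"F",np.round(o["contact_force"],2),"M",np.round(o["ft_torque"],3),round(o["gripper_width"],3))
    return o
T=[.4728,.0818,-.3685]
g=np.array(T[:2])-.066*np.array([np.cos(T[2]),np.sin(T[2])]);print(g)
bot.reach([*g,.275],q(T[2]+np.pi))
bot.movel([*g,.213],speed=.12);st("down")
hand.grasp(45);st("grip")
bot.movel([*g,.222],speed=.06);st("lift")
a=S2W(-.190,0)
bot.movel([*a,.222],q(SP[2]+np.pi),speed=.08);bot.dwell(.2);st("pre")
for c in("top","side"):
    d=cams.capture(c);
    x0,y0,w,h=(200,140,140,105) if c=="top" else (190,140,140,105)
    k=5;im=cv2.resize(d["pixels"][y0:y0+h,x0:x0+w],None,fx=k,fy=k,interpolation=cv2.INTER_CUBIC)
    p=[*S2W(-.124,0),SP[2]]
    for P,pp,dz in((ST[0],SP,0),(box(-.045,.045,-.042,.042,0,.018),p,.009),(TR[2],p,.009)):
        Q=W(P,pp);Q[:,2]+=dz;uv=((topix(d,Q)-[x0,y0]+.5)*k).astype(int)
        for e,b in[(0,1),(0,2),(0,4),(3,1),(3,2),(3,7),(5,1),(5,4),(5,7),(6,2),(6,4),(6,7)]:cv2.line(im,tuple(map(int,uv[e])),tuple(map(int,uv[b])),(0,0,255),1)
    cv2.imwrite(f"pics/pre3_{c}.png",im)
E
```

```text
[0.41123066 0.10557429]
down 18.85 [0.4114 0.106  0.2134] F [-0.19 -0.38  0.67] M [ 0.019  0.051 -0.077] 1.003
grip 20.1 [0.4112 0.1056 0.213 ] F [-0.05 -0.29 -0.45] M [-0.065  0.008 -0.003] 0.105
lift 20.4 [0.4114 0.1056 0.2226] F [-1.65 -0.15 -1.06] M [0.017 0.039 0.011] 0.105
pre 21.14 [0.4414 0.0984 0.2218] F [ 0.52  0.59 -2.1 ] M [-0.027  0.019  0.011] 0.102
```

View pics/pre3_side.png

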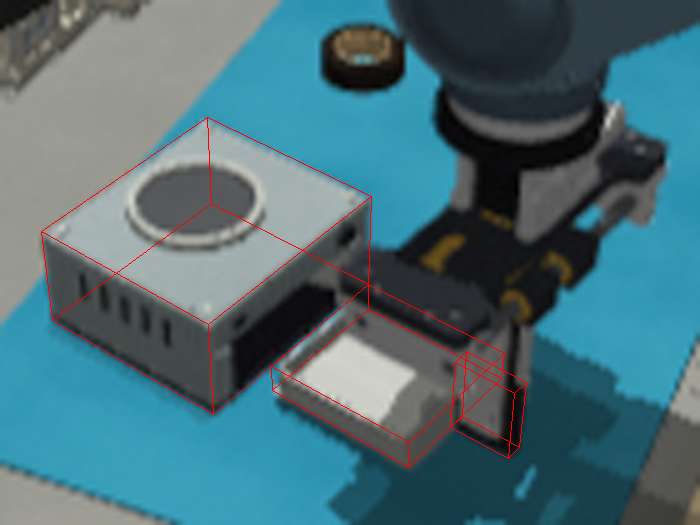

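View pics/pre3_top.png

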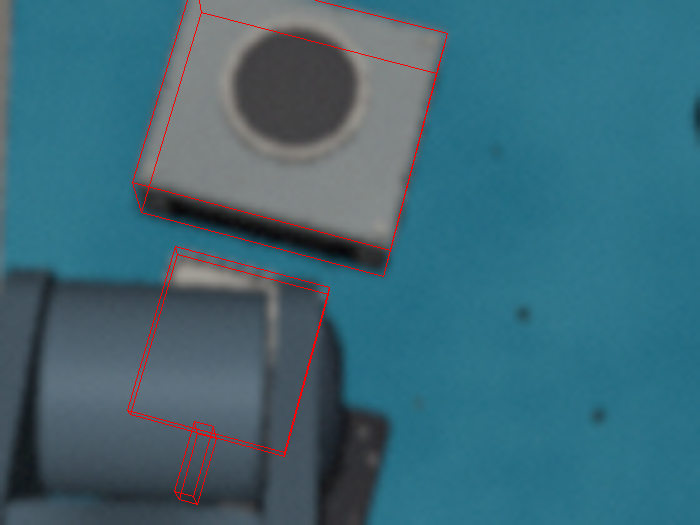

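The tray is aligned and level in the grip. Next is the guided insertion, with force checked at each small step.

```bash
cat > ins.py <<'E'
from workcell import bot, hand, cams, spotter
from h import *
import json
def meas(n=4):
    F=[];M=[]
    for i in range(n):
        o=bot.observe();F.append(o["contact_force"]);M.append(o["ft_torque"][2])
        if i<n-1:bot.dwell(.015)
    F=np.mean(F,0);f=W2S(F);return np.array([f[0],f[1],F[2],np.mean(M)]),o
def go(s,sp=.05):
    bot.movel([*S2W(s[0],s[1]),s[2]],q(SP[2]+s[3]+np.pi),speed=sp)
def pos(o):
    p=o["tcp_pos"];return W2S(p[:2]-SP[:2])
E
python3 - <<'E'
from ins import *
s=[-.190,0,.220,0.]
go(s);bot.dwell(.15);b,o=meas(8);print("bias",np.round(b,2))
while s[0]<-.100 and o["time"]<38:
    s[0]+=.0025 if s[0]<-.17 else .002
    go(s);m,o=meas();m=m-b
    print(round(o["time"],2),np.round(np.array(s)*1e3,1),"act",np.round(pos(o)*1e3,1),np.round(m,2))
    if m[0]<-7 or abs(m[1])>9 or abs(m[2])>6: print("STOP");break
    lead=s[0]+.111<-.024
    if abs(m[1])>1: s[1]+=np.clip(.6*m[1]/4500,-.0015,.0015)
    if not lead and abs(m[3])>.06: s[3]=float(np.clip(s[3]+.03*m[3],-.045,.045))
json.dump([s,b.tolist()],open("s.json","w"))
E
```

```text
bias [ 0.02 -0.02 -1.32  0.01]
22.06 [-187.5    0.   220.     0. ] act [-187.4    0. ] [-0.02  0.16  0.07 -0.  ]
22.36 [-185.    0.  220.    0.] act [-184.9   -0. ] [-0.3  -0.02 -0.23 -0.03]
22.66 [-182.5    0.   220.     0. ] act [-182.4   -0. ] [ 0.04 -0.25  0.26 -0.01]
22.96 [-180.    0.  220.    0.] act [-180.    0.] [-0.01 -0.    0.28 -0.01]
23.26 [-177.5    0.   220.     0. ] act [-177.4   -0. ] [-0.14 -0.23  0.39 -0.02]
23.56 [-175.    0.  220.    0.] act [-174.9    0. ] [-0.09 -0.4   0.44 -0.  ]
23.86 [-172.5    0.   220.     0. ] act [-172.4    0. ] [-0.07 -0.13  0.19 -0.02]
24.16 [-170.    0.  220.    0.] act [-169.9    0. ] [-0.01 -0.26 -0.04 -0.  ]
24.46 [-168.    0.  220.    0.] act [-168.    0.] [ 0.23  0.09  0.11 -0.  ]
24.76 [-166.    0.  220.    0.] act [-165.9    0. ] [-0.22 -0.09  0.32 -0.01]
25.06 [-164.    0.  220.    0.] act [-163.9   -0. ] [ 0.1  -0.47  0.12 -0.02]
25.36 [-162.    0.  220.    0.] act [-162.   -0.] [-0.08 -0.14 -0.26 -0.01]
25.66 [-160.    0.  220.    0.] act [-159.9    0. ] [0.1  0.04 0.12 0.  ]
25.96 [-158.    0.  220.    0.] act [-157.9   -0.
[... 1672 characters left out ...]
 act [-115.9    0.9] [-0.31 -0.38  0.19  0.  ]
32.56 [-114.     0.9  220.     6.8] act [-113.9    0.9] [ 0.25 -0.13  0.21 -0.02]
32.86 [-112.     0.9  220.     6.8] act [-111.9    0.9] [ 0.01  0.29  0.11 -0.02]
33.16 [-110.     0.9  220.     6.8] act [-109.9    0.9] [ 0.12  0.01 -0.22 -0.  ]
33.46 [-108.     0.9  220.     6.8] act [-107.9    0.9] [ 0.35  0.23  0.07 -0.01]
33.76 [-106.     0.9  220.     6.8] act [-105.9    0.9] [ 0.51 -0.03 -0.04 -0.01]
34.06 [-104.     0.9  220.     6.8] act [-103.9    0.9] [-0.3   0.02  0.49 -0.03]
34.36 [-102.     0.9  220.     6.8] act [-101.9    0.9] [ 0.14 -0.04  0.1   0.  ]
34.66 [-100.     0.9  220.     6.8] act [-99.9   0.9] [ 0.25  0.42 -0.37 -0.01]
```

```bash
python3 - <<'E'
from ins import *
s,b=json.load(open("s.json"));b=np.array(b)
def pr(n,m,o):print(n,round(o["time"],2),np.round(np.array(s)*1e3,1),"act",np.round(pos(o)*1e3,1),round(o["tcp_pos"][2]*1e3,1),np.round(m,2))
# lower to floor
while s[2]>.2155:
    s[2]-=.0007;go(s,.03);m,o=meas();m=m-b;pr("z",m,o)
    if m[2]>1.2:break
s[2]+=.0003
ok=False
while s[0]<-.074:
    s[0]+=.0015;go(s,.05);m,o=meas(3);m=m-b;pr("x",m,o)
    if abs(m[1])>6 or m[2]>8:print("STOP");break
    if m[0]<-3: ok=True;break
    if abs(m[1])>1: s[1]+=np.clip(.6*m[1]/4500,-.001,.001)
    if abs(m[3])>.06: s[3]=float(np.clip(s[3]+.03*m[3],-.045,.045))
json.dump([s,b.tolist()],open("s.json","w"))
E
```

```text
z 34.96 [-100.     0.9  219.3    6.8] act [-100.1    0.9] 219.2 [-0.21  0.53  0.64  0.02]
z 35.26 [-100.     0.9  218.6    6.8] act [-100.     0.9] 218.6 [-0.06  0.64  0.45  0.01]
z 35.56 [-100.     0.9  217.9    6.8] act [-100.     0.9] 217.9 [0.19 0.2  0.08 0.01]
z 35.86 [-100.     0.9  217.2    6.8] act [-100.     0.9] 217.2 [ 0.08  0.31  0.24 -0.02]
z 36.16 [-100.     0.9  216.5    6.8] act [-99.9   1. ] 216.9 [-2.4  -0.52  5.2  -0.02]
x 36.44 [-98.5   0.9 216.8   6.8] act [-98.3   0.9] 216.9 [0.   0.07 3.22 0.01]
x 36.73 [-97.    0.9 216.8   6.8] act [-96.9   1. ] 216.9 [-1.12  0.58  5.    0.  ]
x 37.01 [-95.5   0.9 216.8   6.8] act [-95.5   0.9] 216.9 [-2.04 -0.06  6.29 -0.02]
x 37.29 [-94.    0.9 216.8   6.8] act [-94.    0.9] 217.0 [-2.44  0.19  6.52 -0.01]
x 37.58 [-92.5   0.9 216.8   6.8] act [-92.5   1. ] 217.0 [-2.62  0.1   7.15  0.02]
x 37.86 [-91.    0.9 216.8   6.8] act [-91.   1.] 217.0 [-3.36 -0.2   6.98 -0.04]
```

```bash
python3 - <<'E'
from ins import *
s,b=json.load(open("s.json"));b=np.array(b)
def pr(n,m,o):print(n,round(o["time"],2),np.round(np.array(s)*1e3,1),"act",np.round(pos(o)*1e3,1),round(o["tcp_pos"][2]*1e3,1),np.round(m,2))
s[2]=.2172;go(s,.03);m,o=meas();m=m-b;pr("z",m,o)
while s[0]<-.074:
    s[0]+=.001;go(s,.05);m,o=meas(3);m=m-b;pr("x",m,o)
    if abs(m[1])>6 or m[2]>8:print("STOP");break
    if m[0]<-4: break
    if m[2]>2.5:s[2]+=.0002
    if abs(m[1])>1: s[1]+=np.clip(.6*m[1]/4500,-.001,.001)
    if abs(m[3])>.06: s[3]=float(np.clip(s[3]+.03*m[3],-.045,.045))
json.dump([s,b.tolist()],open("s.json","w"))
E
```

```text
z 38.16 [-91.    0.9 217.2   6.8] act [-91.1   0.9] 217.0 [-0.84  0.38  3.2   0.04]
x 38.44 [-90.    0.9 217.2   6.8] act [-90.1   0.9] 217.0 [-0.8   1.08  2.21  0.01]
x 38.73 [-89.    1.1 217.2   6.8] act [-89.2   1. ] 217.0 [-2.74  0.18  3.57  0.02]
x 39.01 [-88.    1.1 217.4   6.8] act [-88.7   1. ] 217.0 [-7.26 -1.02  5.79  0.04]
```

```bash
python3 - <<'E'
from ins import *
s,b=json.load(open("s.json"));b=np.array(b)
def pr(n,m,o):print(n,round(o["time"],2),np.round(np.array(s)*1e3,2),"act",np.round(pos(o)*1e3,1),round(o["tcp_pos"][2]*1e3,1),np.round(m,2))
m,o=meas(4);m-=b;pr("0",m,o)
for i in range(8):
    e=12+m[0]
    if abs(e)<.7:break
    s[0]+=float(np.clip(e/5500,-.0006,.0006));go(s,.03);m,o=meas(4);m=m-b;pr("p",m,o)
for i in range(4):
    bot.dwell(.18);m,o=meas(4);m=m-b;pr("hold",m,o)
json.dump([s,b.tolist()],open("s.json","w"))
E
```

```text
0 39.06 [-88.     1.05 217.4    6.83] act [-88.7   1. ] 217.0 [-6.61 -0.81  5.6   0.03]
p 39.36 [-87.4    1.05 217.4    6.83] act [-88.4   1. ] 217.0 [-9.21 -0.84  8.36 -0.  ]
p 39.66 [-86.89   1.05 217.4    6.83] act [-88.2   1.1] 217.0 [-11.21  -1.26   9.51   0.02]
p 39.96 [-86.75   1.05 217.4    6.83] act [-88.1   1.1] 217.0 [-11.41  -1.35  10.53   0.  ]
hold 40.19 [-86.75   1.05 217.4    6.83] act [-88.1   1. ] 217.0 [-1.167e+01 -1.050e+00  1.046e+01 -1.000e-02]
hold 40.42 [-86.75   1.05 217.4    6.83] act [-88.1   1.1] 217.0 [-1.192e+01 -1.760e+00  1.036e+01 -1.000e-02]
hold 40.66 [-86.75   1.05 217.4    6.83] act [-88.1   1.1] 217.0 [-1.144e+01 -1.410e+00  1.048e+01  1.000e-02]
hold 40.89 [-86.75   1.05 217.4    6.83] act [-88.1   1.1] 217.0 [-1.151e+01 -1.350e+00  1.030e+01  1.000e-02]
```

About 10 N of floor load rides along, so friction takes part of the 12 N. I'll unload z, bring the axial push back to 12 N and hold it again.

```bash
python3 - <<'E'
from ins import *
s,b=json.load(open("s.json"));b=np.array(b)
def pr(n,m,o):print(n,round(o["time"],2),np.round(np.array(s)*1e3,2),"act",np.round(pos(o)*1e3,1),round(o["tcp_pos"][2]*1e3,1),np.round(m,2))
m,o=meas(4);m-=b
for i in range(14):
    e=12.2+m[0];ez=m[2]-1.5
    if abs(e)<.6 and abs(ez)<1.2:break
    s[0]+=float(np.clip(e/6000,-.0005,.0005)); s[2]+=float(np.clip(ez/25000,-.0003,.0003))
    go(s,.03);m,o=meas(4);m=m-b;pr("p",m,o)
for i in range(4):
    bot.dwell(.17);m,o=meas(4);m=m-b;pr("hold",m,o)
json.dump([s,b.tolist()],open("s.json","w"))
E
```

```text
p 41.24 [-86.66   1.05 217.7    6.83] act [-88.1   1. ] 217.0 [-10.83  -1.39   8.35   0.03]
p 41.54 [-86.43   1.05 217.97   6.83] act [-88.   1.] 217.1 [-10.45  -1.15   7.74   0.05]
p 41.84 [-86.14   1.05 218.22   6.83] act [-87.8   1. ] 217.2 [-11.01  -0.91   7.46   0.06]
p 42.14 [-85.94   1.05 218.46   6.83] act [-87.7   1. ] 217.3 [-1.05e+01 -8.10e-01  6.58e+00  1.00e-02]
p 42.44 [-85.66   1.05 218.67   6.83] act [-87.6   1. ] 217.3 [-1.126e+01 -6.400e-01  6.890e+00 -1.000e-02]
p 42.74 [-85.5    1.05 218.88   6.83] act [-87.5   1. ] 217.4 [-1.177e+01 -1.020e+00  6.510e+00  1.000e-02]
p 43.04 [-85.43   1.05 219.08   6.83] act [-87.5   1. ] 217.5 [-10.85  -1.03   5.55   0.06]
p 43.34 [-85.2    1.05 219.24   6.83] act [-87.4   1. ] 217.5 [-11.52  -0.53   5.29   0.04]
p 43.64 [-85.09   1.05 219.4    6.83] act [-87.4   1. ] 217.6 [-11.14  -0.32   4.86   0.07]
p 43.94 [-84.91   1.05 219.53   6.83] act [-87.3   1. ] 217.7 [-1.119e+01 -6.700e-01  5.110e+00  1.000e-02]
p 44.24 [-84.74   1.05 219.67   6.83] act [-87.2   1. ] 217.7 [-1.187e+01 -1.200e-01  4.710e+00  1.000e-02]
p 44.54 [-84.69   1.05 219.8    6.83] act [-87.2   1. ] 217.7 [-11.23  -0.27   4.12   0.  ]
p 44.84 [-84.53   1.05 219.91   6.83] act [-87.1   1. ] 217.8 [-1.188e+01 -6.400e-01  4.420e+00  1.000e-02]
p 45.14 [-84.47   1.05 220.02   6.83] act [-87.1   1. ] 217.8 [-11.42   0.     4.04   0.02]
hold 45.36 [-84.47   1.05 220.02   6.83] act [-87.1   1. ] 217.8 [-11.42   0.15   4.16   0.02]
hold 45.58 [-84.47   1.05 220.02   6.83] act [-87.1   1. ] 217.8 [-1.149e+01 -5.300e-01  4.410e+00  1.000e-02]
hold 45.79 [-84.47   1.05 220.02   6.83] act [-87.1   1. ] 217.8 [-12.04  -0.36   4.4    0.05]
hold 46.01 [-84.47   1.05 220.02   6.83] act [-87.1   1. ] 217.8 [-11.77  -0.09   3.96   0.04]
```

```bash
python3 - <<'E'
from ins import *
s,b=json.load(open("s.json"));b=np.array(b)
def pr(n,m,o):print(n,round(o["time"],2),np.round(np.array(s)*1e3,2),"act",np.round(pos(o)*1e3,1),round(o["tcp_pos"][2]*1e3,1),np.round(m,2),np.round(o["orientation"],3))
s[0]+=.0004;go(s,.03)
for i in range(4):
    bot.dwell(.17);m,o=meas(3);m=m-b;pr("hold",m,o)
c=[s[0],s[2]]
for f in(.35,.7,1.):
    s[0]=c[0]+f*(-.0877-c[0]);s[2]=c[1]+f*(.2174-c[1]);go(s,.04);m,o=meas(3);m=m-b;pr("relax",m,o)
hand.gripper_open();m,o=meas(3);m=m-b;pr("open",m,o)
s[2]=.30;go(s,.15)
json.dump([s,b.tolist()],open("s.json","w"))
j=list(bot.observe()["joints"]);j[0]-=.8;bot.move_joints(j);print(bot.observe()["time"])
import pickle
D={};ms={}
for c in("top","side"):
    d=D[c]=cams.capture(c);ms[c]=spotter.silhouettes("tray",c)
    x0,y0,w,h=(200,130,140,105) if c=="top" else (190,130,140,105)
    cv2.imwrite(f"pics/end_{c}.png",cv2.resize(d["pixels"][y0:y0+h,x0:x0+w],None,fx=5,fy=5,interpolation=cv2.INTER_CUBIC))
    cv2.imwrite(f"pics/endfull_{c}.png",d["pixels"])
pickle.dump((D,ms),open("d3.pkl","wb"))
E
```

```text
hold 46.46 [-84.07   1.05 220.02   6.83] act [-86.9   1.1] 217.8 [-13.17  -0.85   5.37   0.02] [ 0.124  0.992  0.    -0.006]
hold 46.66 [-84.07   1.05 220.02   6.83] act [-86.9   1. ] 217.8 [-13.88  -0.13   5.67   0.04] [ 0.124  0.992  0.    -0.006]
hold 46.86 [-84.07   1.05 220.02   6.83] act [-86.9   1.1] 217.9 [-13.09  -0.72   5.35   0.04] [ 0.124  0.992  0.    -0.006]
hold 47.06 [-84.07   1.05 220.02   6.83] act [-86.9   1. ] 217.8 [-12.86  -0.46   5.02   0.03] [ 0.124  0.992  0.    -0.006]
relax 47.34 [-85.34   1.05 219.11   6.83] act [-87.5   1. ] 217.5 [-1.086e+01 -1.800e-01  5.930e+00 -1.000e-02] [ 0.124  0.992  0.    -0.004]
relax 47.62 [-86.61   1.05 218.19   6.83] act [-88.1   1. ] 217.2 [-8.75 -0.57  4.5   0.04] [ 0.124  0.992 -0.    -0.003]
relax 47.91 [-87.7    1.05 217.4    6.83] act [-88.5   1. ] 217.0 [-7.03 -0.68  5.81  0.06] [ 0.124  0.992 -0.    -0.002]
open 49.27 [-87.7    1.05 217.4    6.83] act [-87.7   1.1] 217.4 [ 0.05  0.    1.16 -0.04] [0.124 0.992 0.    0.   ]
51.5417
```

View pics/end_side.png

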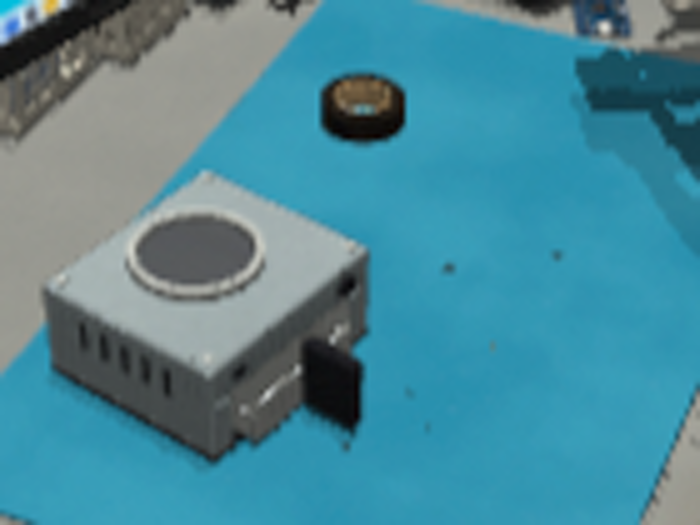

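View pics/end_top.png

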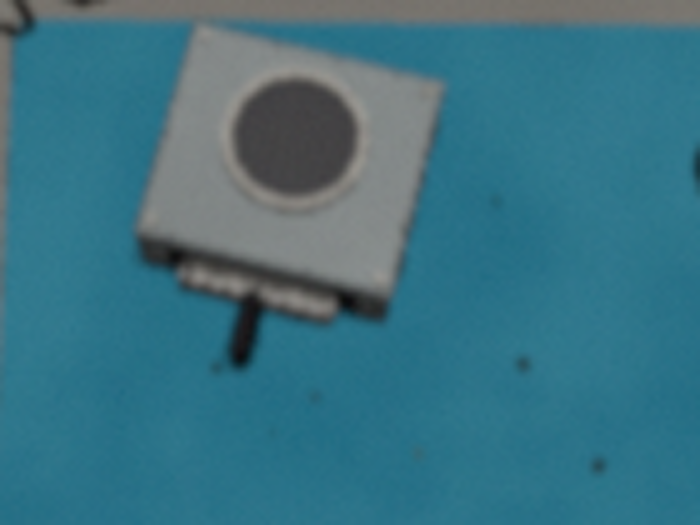

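View pics/endfull_top.png

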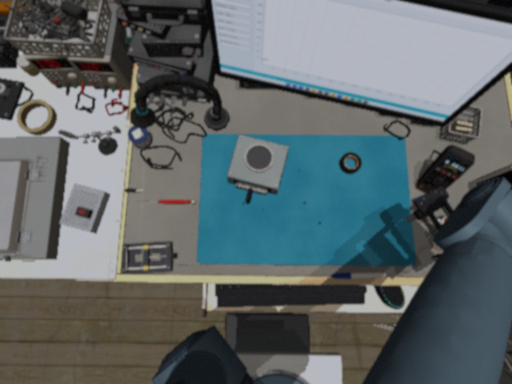

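```bash
python3 - <<'E'
from fit import *
D,ms=pickle.load(open("d3.pkl","rb"))
o=bot.observe();print(o["time"],o["tcp_pos"],o["contact_force"])
for pr in(.003,.007,.011):
  ims=[]
  for c,(x0,y0,w,h) in dict(top=(220,165,60,50),side=(220,180,60,50)).items():
    k=6;im=cv2.resize(D[c]["pixels"][y0:y0+h,x0:x0+w],None,fx=k,fy=k,interpolation=cv2.INTER_CUBIC)
    x=-.06-pr+.045;p=[*S2W(x,.0015),SP[2]+.007]
    for P in TR[1:]:
        Q=W(P,p);Q[:,2]+=.004;uv=((topix(D[c],Q)-[x0,y0]+.5)*k).astype(int)
        for a,b in[(0,1),(0,2),(0,4),(3,1),(3,2),(3,7),(5,1),(5,4),(5,7),(6,2),(6,4),(6,7)]:cv2.line(im,tuple(map(int,uv[a])),tuple(map(int,uv[b])),(0,0,255),1)
    ims.append(im)
  cv2.imwrite(f"pics/chk{int(pr*1e3)}.png",np.hstack(ims))
E
```

```text
51.7417 [ 0.42995236 -0.33607507  0.29921079] [-0.38175284 -0.55768224  0.17218171]
```

View pics/chk7.png

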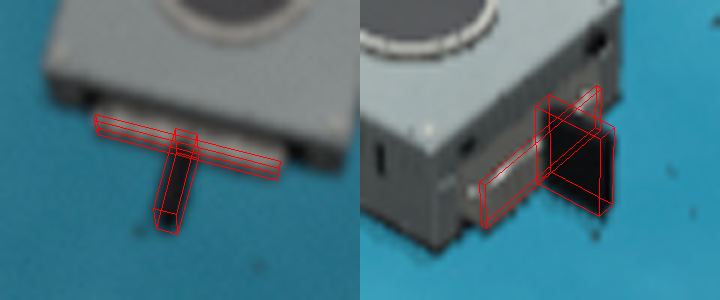

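View pics/chk11.png

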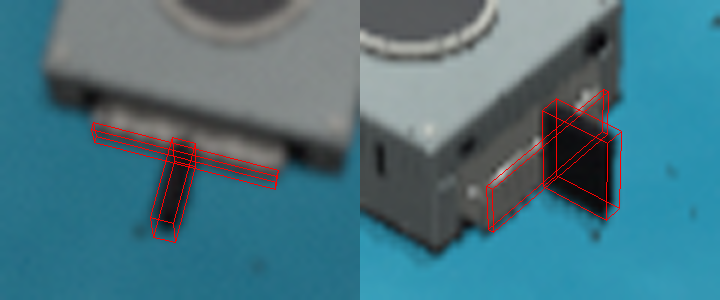

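```bash
python3 - <<'E'
from workcell import bot
print(bot.finish_job(), bot.observe()["time"])
E
```

```text
the job is handed in; nothing more can be done
the job is handed in; nothing more can be done
```

The drip tray is seated against the stop in the solder pot, released, and the job is handed in at about 52 s of the 66 s.

- **Mishap on the way:** on my first carry to the slot, the tray's nose struck the pot's front face and the tray turned in the grip. About 6.5 N was still pressing when I noticed. The peak during that move was not recorded, so I can't show that it stayed below 20 N. I backed out, set the tray on the mat, measured it again and regrasped it.
- **Insertion:** I moved in 1–2.5 mm steps and let the measured side force and moment shift the tray about 1 mm sideways and turn it 0.007 rad. Side forces stayed under 2 N. The stop showed up with the tray's nose at about station x = 22–23 mm.
- **Seating push:** I held about 11.6 N for roughly 0.9 s, but 10 N of downward load on the slot floor was taking up part of it. I unloaded that, held about 11.7 N, then about 13.2 N for 0.7 s with 5 N still on the floor. I estimate about 12 N on the stop. Highest reading during insertion and seating: about 15.6 N, combining axial push and floor load.
- **Last checks:** after release the pictures show the tray in the slot with its front plate about 5–7 mm proud of the front face (1–13 mm allowed). The tape and driver show no visible movement in the last top picture, and I did not check the clip closely. The arm is clear and reads no contact. I have no direct view of the feeler or the stop, so their state is inferred from the push force and the depth.

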